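# Stand the light sensor in its spring clamp

### The arm

A 6-joint arm with a two-finger parallel gripper is mounted at the origin on a cart in front of the work surface, level with it; the furniture and walls round the work are solid. World frame = base frame: x ahead of the robot, y to its left, z up, the work surface at z = 0. Lengths are in m, angles in rad, forces in N, time in s.
With the tool pointing down it reaches from about 0.375 to 0.975 m from the base axis. Payload 3.8 kg.
Tool frame: the origin (TCP) lies midway between the tips of the shut fingers; the grasp point (between the pads) lies 19 mm behind it; z points along the fingers, y is the line along which they close (so a half turn about z gives the same grasp; the last joint's range is limited). The gripper opens to 85 mm and grips with 20 to 120 N. Pads are 22 mm wide; open, the fingers measure 114 mm over their backs; the gripper's body (76 mm by 85 mm) begins 54 mm behind the grasp point. The pads swing forward as they close: fully open they stand 13 mm farther back than shut.
Start: joints at [-1.148, 0.264, 1.604, -0, 1.274, -0.037], TCP at [0.3, -0.605, 0.231] pointing down, gripper open.
Joint ranges: [-2.63, 2.63], [-0.94, 2.18], [0.31, 2.57], [-1.31, 4.45], [0, 2.66], [-2.55, 2.55]. Speed limits (rad/s): [2.57, 2.57, 3.14, 3.14, 3.14, 3.14].

### API

Orientations are given as a rotation vector (axis times angle).
In Python, from workcell import bot gives the robot as it stands.
- The arm moves only by the tool step_arm, never from a script. Its argument "motion" is a list of rows, each a list of 5 numbers: the finger opening in cm, from 0 to 8.54, then the shift along the tool's x, y, z in cm, then the turn about the tool's z in degrees. In form: [[claw, dx, dy, dz, twist], ...]. A call has 1 to 20 rows; each row is the pose to reach, as a shift and turn from the pose commanded when the call began, along the tool's axes at that moment; what a row does not reach only later rows make up. A row lasts 1/10 s, in which the tool goes at most 50 mm and 8.59 degrees, less where a joint would pass 70% of its speed; a pose out of reach is approached as far as the arm can. A call with a gripper value outside its range is refused whole. The fingers move at their own pace and stop on an object; "force" is the grip in N (left out, the last holds). Time passes only in rows, so rows that repeat a pose let the fingers close. It gives the time, the measured TCP pose, the force, the opening and the grip force at its end, in the units of the state.
- bot.read_state(): the state, without advancing time (a new reading comes with each control period).
- bot.read_camera(name): name is "scene" or "top" or "wrist"; returns (picture, depth): 384x512x3 uint8, red, green, blue; 384x512 float32, m along the optical axis (not along the pixel's ray), 0 where there is no reading.
- bot.calibration(name): a dict with "mtx" (3x3 intrinsics, pixels), "origin" and "orientation" of the camera in the world; the wrist camera has in their place "T_tool_cam" (4x4, takes a point from camera to tool coordinates, whose origin is the TCP and whose axes are the flange's). Camera axes: x right, y up, looking along -z (the intrinsics and any distortion apply to the point x, -y, -z); pixel columns grow to the right and rows downward; lengths in m; the calibration is good to about 2 mm. The wrist camera is an equidistant fisheye: a pixel r from the principal point sees the ray r / f radians off the axis. A picture is of the moment at which its call begins: read the wrist's pose just before it. calibration takes no time and is no camera call.
- bot.finish_job(): hands the job in; it is judged then, once.
The state is a dict: "time": time; "q": joint angles; "joint_vel": joint speeds; "joint_torque": joint torques, N m; "tool_pos": TCP position; "tcp_rot": TCP orientation; "wrist_force": force on the tool from outside, world axes, zero at the start; "torque": the same for the moment, N m; "width": opening from 0.0 (shut) to 1.0 (fully open); "grip_force": force on a finger pad.
Only numpy, scipy, OpenCV 4.12 (cv2) and the standard library are available. Lean on these libraries where they do the work, as an engineer would, in place of code of your own. Each camera call takes 0.05 s, during which the arm holds its last target. There are 200 camera calls.

### The job

Pick up the slim stainless light sensor that stands on the bench, lower it upright from above into the pocket of the aluminium clamp so that it pushes the spring plunger aside, and set it fully down on the pocket's floor. Let go, so that the plunger holds it upright against the V at the back. Leave the thicker black logger standing where it is.

Things in the scene. Friction and masses are not known exactly. Their poses are not given: they have to be found in the camera images.
- light_sensor_center (a point): centre of the stainless light sensor: round tube 47 mm in diameter, 245 mm long, about 0.45 kg, standing upright on the bench. The point is on its axis, 122 mm above its lower end. z axis: up along the tube; yaw means nothing. Its top 25 mm is a narrow nub (take it as solid to the full width). Grasp across the tube about 37 mm below the top, which leaves room for the gripper's body.
- clamp_seat (a point): on the pocket floor (10 mm over the bench), on the sensor's axis when fully in the V. Clamp: aluminium, fixed, base 176 x 124 mm, top 90 mm. z up; +x from plunger to V; side walls 40 mm to +y and -y; plunger comes from -x. Lower the sensor with its axis at x = -10 mm here: 10 mm to spare all round, and once released the plunger pushes it into the V.
- plunger (a joint): travel of the steel spring plunger in m: 0 free, 0.030 fully back, about 0.008 with the sensor seated in the V. Its nose is a 40 degree ramp from 64 mm down to 28 mm above the bench, then upright. The lower edge of the sensor going down pushes it back: the spring gives 5 N free, 10 N fully back; going down takes about 10 N.
- logger_center (a point): centre of the bystander, a black logger tube 56 mm in diameter and 240 mm long, standing upright on the bench; z axis up along it. To be left alone. It and the light sensor stand to the left and right of the clamp, swapped at random.
Mind the look-alikes: they are no part of the job. Several things look just like the part that bears light_sensor_center: the one meant starts farthest to the robot's left.

How it is judged:
At the end, for the whole second after the job is handed in: The light sensor stands upright (within 10 degrees) in the clamp's pocket, its lower end within 10 mm of the floor, its axis within 14 mm of the fully seated place, with the plunger pushed back by it more than 3 mm (horizontal distance between light_sensor_center and clamp_seat below 0.014 m and z of light_sensor_center in the frame of clamp_seat below 0.1325 m and angle between light_sensor_center's own z axis and vertical below 0.17 rad and value of joint plunger above 0.003 m); the robot touches nothing.
It fails at once if the black logger is moved more than 40 mm or tipped (distance of logger_center from where it was at the start of the episode above 0.04 m).
It also fails if it takes over 45 s, if anything falls off the work surface, if the arm or the gripper's body presses on something with over 40 N, if the wrist force passes 120 N, or if a joint passes its speed limit or range.

## Working session

There is one attempt and no reset: what is moved stays moved. The work goes in short steps, Python scripts to look and compute and a tool call to move; the robot and the scene stay as the last step left them, time stands still between calls to the robot, and variables do not carry over. Pictures are saved under pics/ and viewed, at most 10 in all, crops included, and the job is handed in when it is done.

Besides the shell and the picture viewer there is one more tool, called after "Request:" as name(argument=value, ...) on one line, values as JSON. step_arm: Moves the arm, as the interface text tells. Its arguments: {"type":"object","properties":{"motion":{"type":"array","items":{"type":"array","items":{"type":"number"}}},"force":{"type":"number"}},"required":["motion"]}

```bash
mkdir -p pics
cat > h.py <<'E'
import numpy as np, cv2
from scipy.spatial.transform import Rotation as R
from workcell import bot
def cam(n):
    s=bot.read_state(); p,d=bot.read_camera(n); return s,p,d
def world(n,d):
    c=bot.calibration(n); K=np.array(c["mtx"]); h,w=d.shape
    v,u=np.mgrid[:h,:w]
    P=np.stack([(u-K[0,2])/K[0,0]*d,-(v-K[1,2])/K[1,1]*d,-d],-1)
    o=np.array(c["orientation"]); M=R.from_rotvec(o).as_matrix() if o.size==3 else o
    W=P@M.T+np.array(c["origin"]); W[d==0]=np.nan; return W
E
python3 - <<'E'
from h import *
s=bot.read_state(); print(s)
for n in("scene","top"):
    _,p,d=cam(n); cv2.imwrite(f"pics/{n}0.png",p[:,:,::-1]); np.savez(f"pics/{n}0.npz",p=p,d=d); print({k:np.round(v,3).tolist() if not isinstance(v,str) else v for k,v in bot.calibration(n).items()})
E
```

```text
{'time': 0.0, 'q': array([-1.14788488e+00,  2.64763344e-01,  1.60538141e+00, -2.65730461e-06,
        1.27368745e+00, -3.69031270e-02]), 'joint_vel': array([-0.00013855, -0.00036801, -0.00134396,  0.00067627, -0.00147935,
        0.00034214]), 'joint_torque': array([-4.25916887e-04, -5.15113413e+01, -3.67319798e+01, -4.41581496e-04,
        1.29539214e-02, -1.94709401e-05]), 'tool_pos': array([ 0.2992484 , -0.60422643,  0.22995115]), 'tcp_rot': array([-3.05678957e+00, -7.15429307e-01,  6.78200144e-04]), 'wrist_force': array([0.25327231, 0.61424729, 0.34844962]), 'torque': array([ 0.00137037, -0.01763796, -0.01367866]), 'grip_force': 0.0, 'width': 0.9983142824564943}
{'mtx': [[471.546, 0.0, 256.081], [0.0, 471.546, 191.204], [0.0, 0.0, 1.0]], 'origin': [-0.26, 0.767, 1.06], 'orientation': [0.381, -1.049, -2.209]}
{'mtx': [[362.905, 0.0, 255.468], [0.0, 362.905, 190.987], [0.0, 0.0, 1.0]], 'origin': [0.327, -0.097, 1.122], 'orientation': [0.143, -0.132, -1.583]}
```

View pics/scene0.png

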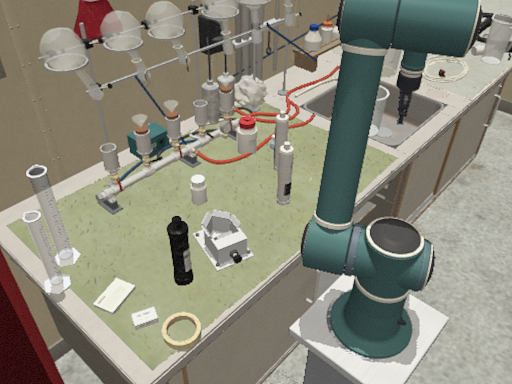

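View pics/top0.png

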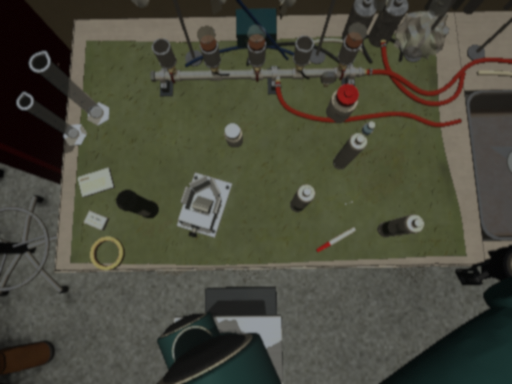

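Scene picture: black logger at (181,252), clamp at (223,238), stainless tubes at (285,175) and (281,140). Top picture: look-alike tubes at (303,197), (350,150) and (403,226); bottles at (345,100) and (233,133); grey cylinders behind at (362,12) and (392,12); clamp at (204,203); logger at (137,204). Robot's left is image left, so the choice is (303,197). I'll measure it and check it in a crop.

Run:
```python
from h import *
f={n:np.load(f"pics/{n}0.npz") for n in("scene","top")}
W={n:world(n,f[n]["d"]) for n in f}
T=W["top"]
for u,v in [(307,190),(303,197),(298,207),(358,142),(345,158),(416,224),(390,229),(125,197),(150,211),(204,203),(195,185),(225,190),(192,232),(260,180)]: print(u,v,np.round(T[v,u],3))
# tubes: points clustered per candidate, both cameras, high points
A=np.concatenate([W[n].reshape(-1,3) for n in W]); A=A[np.isfinite(A).all(1)]
for u,v,name in [(307,190,'A'),(358,142,'B'),(416,224,'C'),(125,197,'log')]:
    c=T[v,u]
    for n in W:
        P=W[n].reshape(-1,3); m=(np.hypot(P[:,0]-c[0],P[:,1]-c[1])<.06)&(P[:,2]>.03)&(P[:,2]<.35)
        Q=P[m]
        if len(Q)<20: continue
        b=Q[(Q[:,2]>.04)&(Q[:,2]<.19)]
        x,y=b[:,0],b[:,1]
        s=np.linalg.lstsq(np.c_[2*x,2*y,np.ones(len(x))],x*x+y*y,rcond=None)[0]
        r=np.sqrt(s[2]+s[0]**2+s[1]**2); t=Q[Q[:,2]>Q[:,2].max()-.008]
        print(name,n,len(b),"fit",s[:2].round(4),"r",r.round(4),"zmax",np.percentile(Q[:,2],99).round(3),"top",t.mean(0).round(4))
a=f["top"]["p"][140:270,160:340,::-1]; b=f["scene"]["p"][100:280,180:310,::-1]
a=cv2.resize(a,None,fx=2.2,fy=2.2,interpolation=3); b=cv2.resize(b,None,fx=2.2,fy=2.2,interpolation=3)
o=np.zeros((400,a.shape[1]+b.shape[1],3),np.uint8); o[:a.shape[0],:a.shape[1]]=a; o[:b.shape[0],a.shape[1]:]=b
cv2.imwrite("pics/crop1.png",np.minimum(o*1.5,255).astype(np.uint8))
```

```text
307 190 [ 0.482 -0.218  0.246]
303 197 [ 0.468 -0.21   0.225]
298 207 [ 0.459 -0.21   0.103]
358 142 [ 0.604 -0.353  0.239]
345 158 [ 0.594 -0.346  0.124]
416 224 [ 0.395 -0.477  0.246]
390 229 [ 0.392 -0.461  0.112]
125 197 [0.473 0.23  0.24 ]
150 211 [0.459 0.219 0.068]
204 203 [0.482 0.063 0.053]
195 185 [0.532 0.086 0.078]
225 190 [0.528 0.004 0.012]
192 232 [0.397 0.098 0.05 ]
260 180 [ 0.559 -0.105  0.008]
A scene 523 fit [ 0.4756 -0.2154] r 0.0206 zmax 0.245 top [ 0.4757 -0.2149  0.2439]
A top 141 fit [ 0.4808 -0.2184] r 0.0235 zmax 0.248 top [ 0.4804 -0.2175  0.246 ]
B scene 313 fit [ 0.6086 -0.3536] r 0.02 zmax 0.246 top [ 0.607  -0.3533  0.2454]
B top 291 fit [ 0.6136 -0.3578] r 0.0235 zmax 0.247 top [ 0.6126 -0.3565  0.2453]
C top 330 fit [ 0.3999 -0.4823] r 0.023 zmax 0.248 top [ 0.3997 -0.4816  0.2461]
log scene 707 fit [0.4689 0.2392] r 0.0243 zmax 0.241 top [0.4684 0.2404 0.2391]
log top 298 fit [0.4727 0.2383] r 0.0254 zmax 0.243 top [0.4721 0.2373 0.2403]
```

View pics/crop1.png

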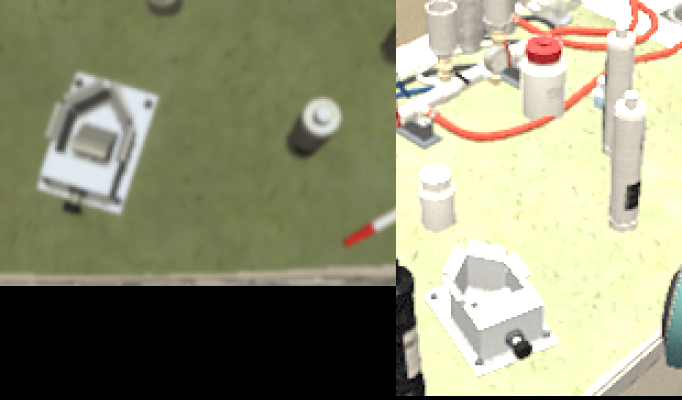

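The crop confirms it: the tube at top pixel (303,197) is a plain stainless tube standing alone, with r 23.5 mm and top at 0.246 m, both as specified, at about (0.478, -0.217). The clamp's black plunger knob faces the robot and the V is at the far side. I'll lift first and look from the wrist.

Request:
step_arm(motion=[[8.5, 0, 0, -5, 0], [8.5, 0, 0, -10, 0], [8.5, 0, 0, -15, 0], [8.5, 0, 0, -19, 0], [8.5, 33, -26.5, -19, 40], [8.5, 33, -26.5, -19, 40], [8.5, 33, -26.5, -19, 40], [8.5, 33, -26.5, -19, 40], [8.5, 33, -26.5, -19, 40], [8.5, 33, -26.5, -19, 40], [8.5, 33, -26.5, -19, 40], [8.5, 33, -26.5, -19, 40], [8.5, 33, -26.5, -19, 40], [8.5, 33, -26.5, -19, 40], [8.5, 33, -26.5, -19, 40]])

```text
time: 1.6
tool_pos: [0.4776, -0.2206, 0.4209]
tcp_rot: [3.119, -0.371, -0.001]
wrist_force: [-0.9, -0.6, -0.2]
width: 0.993
grip_force: 0.0
```

```bash
cat >> h.py <<'E'
def wworld(s,d):
    c=bot.calibration("wrist"); K=np.array(c["mtx"]); h,w=d.shape
    v,u=np.mgrid[:h,:w]; a=(u-K[0,2])/K[0,0]; b=(v-K[1,2])/K[1,1]
    th=np.hypot(a,b)+1e-9; t=np.tan(np.minimum(th,1.4))/th
    P=np.stack([a*t*d,-b*t*d,-d,np.ones_like(d)],-1)
    M=np.eye(4); M[:3,:3]=R.from_rotvec(s["tcp_rot"]).as_matrix(); M[:3,3]=s["tool_pos"]
    W=(P@(M@np.array(c["T_tool_cam"])).T)[...,:3]; W[(d==0)|(th>1.3)]=np.nan; return W
def tube(P,c,zr=(.04,.19),rad=.05):
    P=P.reshape(-1,3); m=np.hypot(P[:,0]-c[0],P[:,1]-c[1])<rad
    Q=P[m&(P[:,2]>.03)&(P[:,2]<.35)]; b=Q[(Q[:,2]>zr[0])&(Q[:,2]<zr[1])]
    t=Q[Q[:,2]>np.percentile(Q[:,2],99)-.012]
    f=None
    if len(b)>20:
        x,y=b[:,0],b[:,1]; s=np.linalg.lstsq(np.c_[2*x,2*y,np.ones(len(x))],x*x+y*y,rcond=None)[0]; f=[*s[:2].round(4),np.sqrt(s[2]+s[0]**2+s[1]**2).round(4)]
    return len(b),f,t.mean(0).round(4),len(t)
def delta(s,dw):
    return (R.from_rotvec(s["tcp_rot"]).inv().apply(dw)*100).round(2)
E
python3 - <<'E'
from h import *
s,p,d=cam("wrist"); cv2.imwrite("pics/w1.png",p[:,:,::-1]); np.savez("pics/w1.npz",p=p,d=d,**s)
print(s["time"],s["tool_pos"].round(4),s["tcp_rot"].round(4),s["q"].round(2)); c=bot.calibration("wrist"); print({k:np.round(v,4).tolist() for k,v in c.items() if not isinstance(v,str)})
W=wworld(s,d); print(tube(W,(.478,-.217)),tube(W,(.47,.239)))
E
```

```text
1.6 [ 0.4776 -0.2206  0.4209] [ 3.1192e+00 -3.7090e-01 -1.4000e-03] [-0.48 -0.08  1.64 -0.    1.59  1.33]
{'mtx': [[297.3186, 0.0, 252.9743], [0.0, 297.3186, 189.6409], [0.0, 0.0, 1.0]], 'T_tool_cam': [[-0.0003, 0.9454, 0.3259, 0.0849], [1.0, 0.0005, -0.0007, 0.0], [-0.0008, 0.3259, -0.9454, -0.1415], [0.0, 0.0, 0.0, 1.0]]}
(355, [np.float64(0.4812), np.float64(-0.2187), np.float64(0.0223)], array([ 0.4817, -0.2186,  0.2429]), 265) (1218, [np.float64(0.4724), np.float64(0.238), np.float64(0.0253)], array([0.471 , 0.227 , 0.2251]), 77)
```

View pics/w1.png

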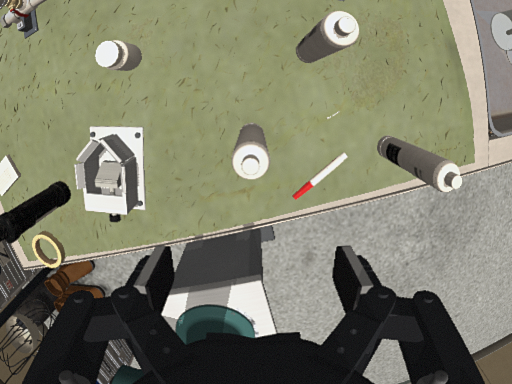

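Wrist view: target at (250,160), clamp at (112,172) with knob at (115,217) toward the robot, logger at (35,212), look-alikes at (340,28) and (450,180). The wrist and top positions agree to 1 mm. Next, a close look at the clamp from above.

Request:
step_arm(motion=[[8.5, -10.5, -26.5, 0, 0], [8.5, -10.5, -26.5, 0, 0], [8.5, -10.5, -26.5, 0, 0], [8.5, -10.5, -26.5, 0, 0], [8.5, -10.5, -26.5, 0, 0], [8.5, -10.5, -26.5, 0, 0], [8.5, -10.5, -26.5, 0, 0], [8.5, -10.5, -26.5, 0, 0], [8.5, -10.5, -26.5, 0, 0]])

```text
time: 2.55
tool_pos: [0.4385, 0.0598, 0.4212]
tcp_rot: [3.118, -0.377, -0.0]
wrist_force: [0.5, -0.0, 0.5]
width: 0.995
grip_force: 0.0
```

Run:
```python
from h import *
s,p,d=cam("wrist"); np.savez("pics/w2.npz",p=p,d=d,**s)
print(s["time"],s["tool_pos"].round(4))
W=wworld(s,d)
# orthographic maps, 1 mm/px: up=+x, left=+y; x .36..0.60, y -.06..0.18
T=world("top",np.load("pics/top0.npz")["d"]); S=world("scene",np.load("pics/scene0.npz")["d"])
def ortho(P,c):
    H=np.full((260,260),np.nan); C=np.zeros((260,260,3),np.uint8)
    P=P.reshape(-1,3); c=c.reshape(-1,3); ok=np.isfinite(P).all(1); P=P[ok];c=c[ok]
    r=((.61-P[:,0])*1000).round().astype(int); q=((.19-P[:,1])*1000).round().astype(int)
    k=(r>=0)&(r<260)&(q>=0)&(q<260)&(P[:,2]<.2); o=np.argsort(P[k,2]); H[r[k][o],q[k][o]]=P[k,2][o]; C[r[k][o],q[k][o]]=c[k][o]
    return H,C
H,C=ortho(W,p); np.save("pics/H.npy",H)
m=np.nan_to_num(H); im=cv2.applyColorMap((np.clip(m/.1,0,1)*255).astype(np.uint8),cv2.COLORMAP_JET); im[np.isnan(H)]=0
o=np.hstack([C[:,:,::-1],im]); cv2.imwrite("pics/ortho.png",cv2.resize(o,None,fx=1.5,fy=1.5,interpolation=0))
cr=p[60:360,120:400,::-1]; cv2.imwrite("pics/w2.png",p[:,:,::-1])
# low plate: bright pixels z 0..0.02 
g=p.min(2)>140
X=W.reshape(-1,3); k=g.ravel()&(X[:,2]>-.005)&(X[:,2]<.1)&(np.hypot(X[:,0]-.48,X[:,1]-.06)<.13)
rc=cv2.minAreaRect((X[k,:2]*1000).astype(np.float32)); print(rc)
for lo,hi in [(-.01,.02),(.08,.1)]:
    kk=k&(X[:,2]>lo)&(X[:,2]<hi); print(lo,hi,kk.sum(),cv2.minAreaRect((X[kk,:2]*1000).astype(np.float32)),np.median(X[kk,2]).round(4))
```

```text
2.55 [0.4385 0.0598 0.4212]
((486.0435791015625, 71.57723236083984), (131.4901580810547, 179.9990997314453), 72.11368560791016)
-0.01 0.02 2614 ((486.7171936035156, 71.3598403930664), (131.4901580810547, 178.58346557617188), 72.11368560791016) 0.0088
0.08 0.1 869 ((511.5955810546875, 60.26251220703125), (109.16797637939453, 97.6133041381836), 72.21541595458984) 0.0861
```

View pics/w2.png

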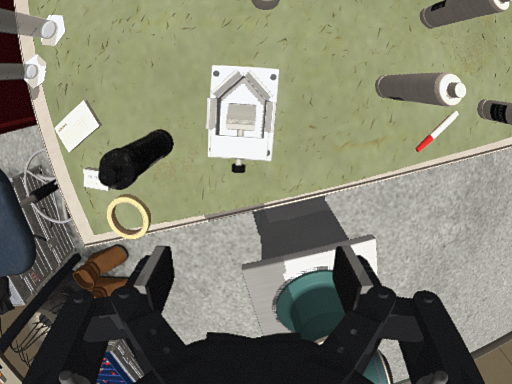

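View pics/ortho.png

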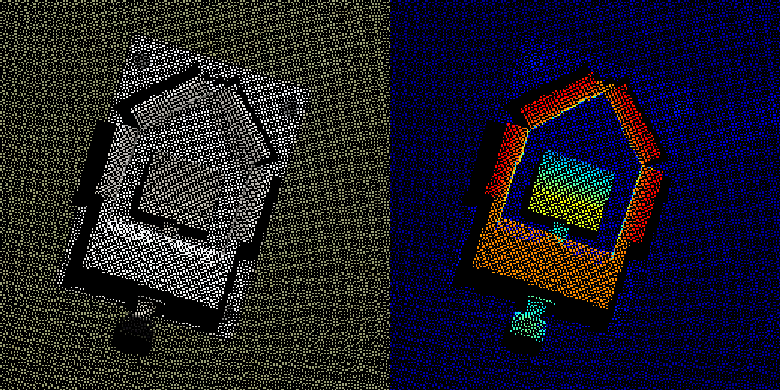

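The wrist picture and height map show the clamp at wrist (243,115): V at the far side, side walls, plunger ramp at (240,117), knob at (238,168). The long axis is at about -17.9°. I'll fit the pocket's inner faces and the plunger nose.

Run:
```python
from h import *
z=np.load("pics/w2.npz"); s={"tcp_rot":z["tcp_rot"],"tool_pos":z["tool_pos"]}
W=wworld(s,z["d"]); W[:8]=np.nan
T=world("top",np.load("pics/top0.npz")["d"]); S=world("scene",np.load("pics/scene0.npz")["d"])
a=np.deg2rad(-17.9); ex=np.array([np.cos(a),np.sin(a)]); ey=np.array([-ex[1],ex[0]]); c0=np.array([.486,.0714])
for n,P in (("wrist",W),("top",T),("scene",S)):
    P=P.reshape(-1,3); P=P[np.isfinite(P).all(1)]; L=np.c_[(P[:,:2]-c0)@ex,(P[:,:2]-c0)@ey,P[:,2]]*1000
    t=L[(abs(L[:,0])<110)&(abs(L[:,1])<75)&(L[:,2]>80)&(L[:,2]<98)]
    print(n,len(t),"ztop",np.median(t[:,2]).round(1))
    for sx in (1,-1): # side walls (top rims), y range for x in 0..25
        q=t[(t[:,0]>0)&(t[:,0]<20)&(sx*t[:,1]>20)]; 
        if len(q)>5: print(" side",sx,np.percentile(q[:,1],[3,50,97]).round(1))
    # V rims: inner edge = min of n.p for 45deg-ish; estimate dir by PCA
    for sx in (1,-1):
        q=t[(t[:,0]>52)&(sx*t[:,1]>5)&(sx*t[:,1]<32)]
        if len(q)<15: continue
        v=np.linalg.svd(q[:,:2]-q[:,:2].mean(0))[2]; nn=v[1]*np.sign(v[1][0]); pr=q[:,:2]@nn
        print(" V",sx,len(q),"normal",nn.round(3),"offs",np.percentile(pr,[3,50,97]).round(1))
    q=L[(abs(L[:,0])<50)&(abs(L[:,1])<20)&(L[:,2]>22)&(L[:,2]<70)]
    if len(q)>10:
        for h in range(25,70,6):
            b=q[abs(q[:,2]-h)<3]
            if len(b)>3: print("  plg z",h,len(b),"x",np.percentile(b[:,0],[10,50,90]).round(1),"y",np.percentile(b[:,1],[3,97]).round(1))
    b=L[(L[:,2]>60)&(L[:,2]<80)&(L[:,0]<-10)&(abs(L[:,1])<50)&(L[:,0]>-95)]
    if len(b)>10: print(" block x",np.percentile(b[:,0],[2,98]).round(1),"y",np.percentile(b[:,1],[2,98]).round(1), np.median(b[:,2]).round(1))
```

```text
wrist 869 ztop 86.1
 side 1 [41.6 46.1 51.2]
 side -1 [-57.  -51.8 -47.1]
 V 1 118 normal [0.74  0.672] offs [52.6 57.4 61.9]
 V -1 112 normal [ 0.714 -0.7  ] offs [54.4 59.4 64.4]
  plg z 25 17 x [17.5 18.3 30.5] y [-17.8  18.1]
  plg z 31 49 x [14.1 15.8 17.4] y [-18.   17.8]
  plg z 37 99 x [-33.5  10.4  13.3] y [-17.3  17.9]
  plg z 43 104 x [-32.3   5.    8. ] y [-19.2  18.7]
  plg z 49 73 x [-1.4  0.6  2.8] y [-18.4  19.2]
  plg z 55 77 x [-6.9 -4.5 -2.2] y [-17.   18.7]
  plg z 61 223 x [-20.9 -14.6  -8.1] y [-19.1  19.3]
 block x [-68.7 -11.4] y [-48.1  43.8] 73.8
top 307 ztop 86.9
 side 1 [39.4 45.3 51.2]
 side -1 [-56.9 -51.9 -46.1]
 V 1 47 normal [0.739 0.674] offs [50.5 57.  63.1]
 V -1 38 normal [ 0.723 -0.691] offs [53.4 59.5 64.7]
  plg z 31 17 x [15.3 17.6 19.2] y [-16.1  17.2]
  plg z 37 25 x [-23.   12.5  15.5] y [-17.2  18.8]
  plg z 43 31 x [-27.5   6.   10.2] y [-18.3  18.4]
  plg z 49 20 x [1.1 3.2 5.8] y [-18.4  17.6]
  plg z 55 25 x [-17.8  -2.    0.1] y [-16.5  19.4]
  plg z 61 60 x [-20.3 -14.4  -5.7] y [-18.   18.8]
  plg z 67 19 x [-18.8 -12.3  -9.6] y [-11.   18.5]
 block x [-69.3 -12. ] y [-48.8  44. ] 75.4
scene 212 ztop 85.5
 side 1 [41.6 47.8 51.7]
 side -1 [-57.2 -51.5 -45.6]
 V 1 25 normal [0.714 0.7  ] offs [49.3 54.2 59.4]
 V -1 28 normal [ 0.675 -0.738] offs [49.  55.6 62.2]
  plg z 43 4 x [44.1 47.4 49.1] y [-17.7  19. ]
  plg z 55 14 x [-17.4 -14.4  48.5] y [-19.3  19. ]
  plg z 61 36 x [-22.1 -15.3  -8. ] y [-17.   17.5]
  plg z 67 10 x [-21.8 -14.8  49. ] y [-18.9  16. ]
 block x [-74.4 -13.1] y [-48.1  45.6] 73.4
```

Clamp-frame fits: yaw about -18.5°, centre line y about -2.3 mm and seat x about 36–41 mm from the base centre. The lowering point is therefore (0.512, 0.060), well inside the 10 mm spare. Sensor at (0.481, -0.2187). Moving over it.

Request:
step_arm(motion=[[8.5, 10.8, 26, 0, 5], [8.5, 10.8, 26, 0, 5], [8.5, 10.8, 26, 0, 5], [8.5, 10.8, 26, 0, 5], [8.5, 10.8, 26, 0, 5], [8.5, 10.8, 26, 0, 5], [8.5, 10.8, 26, 0, 5], [8.5, 10.8, 26, 4, 5], [8.5, 10.8, 26, 8, 5], [8.5, 10.8, 26, 10, 5], [8.5, 10.8, 26, 10, 5]])

```text
time: 3.7
tool_pos: [0.4791, -0.2162, 0.3169]
tcp_rot: [-3.097, 0.511, 0.012]
wrist_force: [-0.3, -0.3, 0.5]
width: 0.998
grip_force: 0.0
```

Run:
```python
from h import *
s,p,d=cam("wrist"); W=wworld(s,d); print(s["time"],s["tool_pos"].round(4),s["tcp_rot"].round(4))
n,f,t,k=tube(W,(.481,-.2187)); print(n,f,t,k); print(delta(s,np.array([*f[:2],.187])-s["tool_pos"]))
```

```text
3.7 [ 0.4791 -0.2162  0.3169] [-3.097   0.5112  0.0123]
783 [np.float64(0.4811), np.float64(-0.2187), np.float64(0.0226)] [ 0.4833 -0.2199  0.344 ] 991
[ 0.37  0.19 12.99]
```

Request:
step_arm(force=60, motion=[[8.5, 0.3, 0.2, 0, 0], [8.5, 0.3, 0.2, 2, 0], [8.5, 0.3, 0.2, 4, 0], [8.5, 0.3, 0.2, 6, 0], [8.5, 0.3, 0.2, 8, 0], [8.5, 0.3, 0.2, 10, 0], [8.5, 0.3, 0.2, 11.5, 0], [8.5, 0.3, 0.2, 13, 0], [8.5, 0.3, 0.2, 13, 0], [8.5, 0.3, 0.2, 13, 0], [3.5, 0.3, 0.2, 13, 0], [3.5, 0.3, 0.2, 13, 0], [3.5, 0.3, 0.2, 13, 0], [3.5, 0.3, 0.2, 13, 0], [3.5, 0.3, 0.2, 13, 0], [3.5, 0.3, 0.2, 13, 0], [3.5, 0.3, 0.2, 13, 0], [3.5, 0.3, 0.2, 13, 0]])

```text
time: 5.55
tool_pos: [0.4847, -0.2199, 0.1925]
tcp_rot: [3.1, -0.509, 0.003]
wrist_force: [-0.4, 0.3, 6.4]
width: 0.536
grip_force: 59.9
```

Request:
step_arm(motion=[[3.5, 0, 0, -3, 0], [3.5, 0, 0, -6, 0], [3.5, 0, 0, -9, 0], [3.5, 0, 0, -12, 0], [3.5, 0, 0, -15, 0], [3.5, 0, 0, -15, 0], [3.5, 0, 0, -15, 0]])

```text
time: 6.25
tool_pos: [0.4835, -0.2195, 0.3397]
tcp_rot: [-3.1, 0.509, 0.002]
wrist_force: [0.2, 0.3, -4.8]
width: 0.538
grip_force: 60.8
```

Run:
```python
from h import *
s,p,d=cam("wrist"); W=wworld(s,d); cv2.imwrite("pics/w3.png",p[:,:,::-1])
print(s["time"],s["tool_pos"].round(4),s["tcp_rot"].round(4),s["wrist_force"].round(1),s["width"],s["grip_force"])
for zr in [(.14,.2),(.2,.26),(.26,.31)]: print(zr,tube(W,s["tool_pos"][:2],zr))
_,p2,d2=cam("top"); P=world("top",d2)
for zr in [(.16,.22),(.22,.28),(.28,.32)]: print(zr,tube(P,s["tool_pos"][:2],zr)[:2])
print("delta",delta(s,np.array([.5124,.0604,s["tool_pos"][2]])-s["tool_pos"]))
```

```text
6.25 [ 0.4835 -0.2195  0.3397] [-3.0997e+00  5.0920e-01  2.4000e-03] [ 0.2  0.3 -4.8] 0.5382210712703854 60.83608388900757
(0.14, 0.2) (363, [np.float64(0.4799), np.float64(-0.2183), np.float64(0.0225)], array([ 0.4969, -0.2237,  0.3448]), 1041)
(0.2, 0.26) (784, [np.float64(0.48), np.float64(-0.2182), np.float64(0.0227)], array([ 0.4969, -0.2237,  0.3448]), 1041)
(0.26, 0.31) (1279, [np.float64(0.4799), np.float64(-0.2182), np.float64(0.0228)], array([ 0.4969, -0.2237,  0.3448]), 1041)
(0.16, 0.22) (76, [np.float64(0.4783), np.float64(-0.2173), np.float64(0.0235)])
(0.22, 0.28) (86, [np.float64(0.4783), np.float64(-0.2174), np.float64(0.0234)])
(0.28, 0.32) (65, [np.float64(0.4789), np.float64(-0.2178), np.float64(0.0238)])
delta [-6.220e+00 -2.744e+01  1.000e-02]
```

View pics/w3.png

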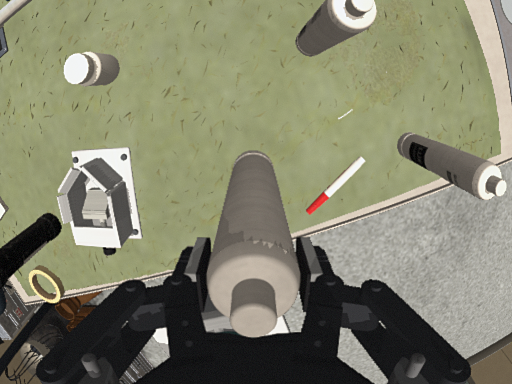

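The sensor is held upright between the pads, with its lower end at (255,155) and no tilt. Its axis is 4 mm behind the TCP along tool x, which I account for in the carry. The clamp is at (98,205) and the path is clear.

Request:
step_arm(motion=[[3.5, -0.4, -2, 0, 0], [3.5, -1, -5, 0, 0], [3.5, -1.8, -8.5, 0, 0], [3.5, -2.5, -12, 0, 0], [3.5, -3.3, -15.5, 0, 0], [3.5, -4, -19, 0, 0], [3.5, -4.7, -22.2, 0, 0], [3.5, -5.2, -24.7, 0, 0], [3.5, -5.6, -26.5, 0, 0], [3.5, -5.8, -27.4, 0, 0], [3.5, -5.8, -27.4, 0, 0], [3.5, -5.8, -27.4, 0, 0], [3.5, -5.8, -27.4, 0, 0]])

```text
time: 7.65
tool_pos: [0.5165, 0.0574, 0.3408]
tcp_rot: [3.099, -0.511, -0.001]
wrist_force: [0.3, -0.0, -5.0]
width: 0.534
grip_force: 61.1
```

Run:
```python
from h import *
s,p,d=cam("wrist"); W=wworld(s,d); cv2.imwrite("pics/w4.png",p[:,:,::-1])
print(s["time"],s["tool_pos"].round(4),s["tcp_rot"].round(4))
print(tube(W,s["tool_pos"][:2],(.16,.2)),tube(W,s["tool_pos"][:2],(.26,.31))[:2])
a=np.deg2rad(-18.5); ex=np.array([np.cos(a),np.sin(a)]); ey=np.array([-ex[1],ex[0]]); c0=np.array([.486,.0714])
for n,P in (("wrist",W),("top",world("top",bot.read_camera("top")[1]))):
    P=P.reshape(-1,3); P=P[np.isfinite(P).all(1)]; L=np.c_[(P[:,:2]-c0)@ex,(P[:,:2]-c0)@ey,P[:,2]]*1000
    t=L[(abs(L[:,0])<110)&(abs(L[:,1])<75)&(L[:,2]>80)&(L[:,2]<98)]
    for sx in (1,-1):
        q=t[(t[:,0]>0)&(t[:,0]<20)&(sx*t[:,1]>20)]
        if len(q)>5: print(n,"side",sx,np.percentile(q[:,1],[3,50,97]).round(1))
        q=t[(t[:,0]>50)&(sx*t[:,1]>5)&(sx*t[:,1]<32)]
        if len(q)>15:
            v=np.linalg.svd(q[:,:2]-q[:,:2].mean(0))[2]; nn=v[1]*np.sign(v[1][0]); print(n,"V",sx,nn.round(3),np.percentile(q[:,:2]@nn,[3,50,97]).round(1))
```

```text
7.65 [0.5165 0.0574 0.3408] [ 3.099e+00 -5.108e-01 -1.100e-03]
(304, [np.float64(0.5128), np.float64(0.0586), np.float64(0.0225)], array([0.5299, 0.0529, 0.3447]), 963) (1253, [np.float64(0.5128), np.float64(0.0587), np.float64(0.0228)])
wrist side 1 [41.2 46.  51.8]
wrist V 1 [0.698 0.717] [50.2 55.9 60.4]
wrist side -1 [-56.8 -51.1 -46.2]
wrist V -1 [ 0.689 -0.725] [52.9 58.2 62.9]
top side 1 [40.8 45.6 51. ]
top side -1 [-56.7 -51.8 -45.8]
top V -1 [ 0.694 -0.72 ] [53.8 58.1 63.1]
```

View pics/w4.png

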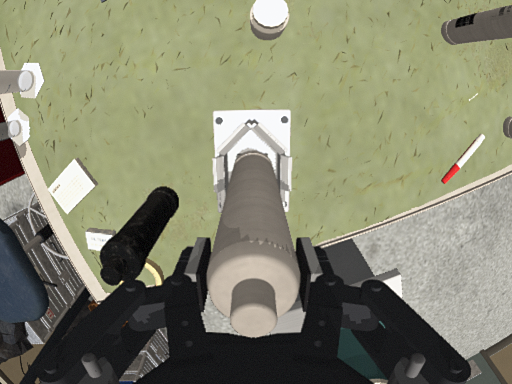

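The sensor stands centred over the pocket: its lower end at (254,155) between the walls at (220,165) and (288,165), with the V apex at (251,122) ahead. It is about 10 mm short of the seat. Lowering in stages.

Request:
step_arm(motion=[[3.5, 0, -0.1, 1.5, 0], [3.5, 0, -0.1, 3, 0], [3.5, 0, -0.1, 4.5, 0], [3.5, 0, -0.1, 5.5, 0], [3.5, 0, -0.1, 6.5, 0], [3.5, 0, -0.1, 7.5, 0], [3.5, 0, -0.1, 8, 0], [3.5, 0, -0.1, 8.5, 0], [3.5, 0, -0.1, 9, 0], [3.5, 0, -0.1, 9.5, 0], [3.5, 0, -0.1, 10, 0], [3.5, 0, -0.1, 10, 0]])

```text
time: 8.95
tool_pos: [0.5165, 0.0594, 0.2404]
tcp_rot: [3.1, -0.509, -0.002]
wrist_force: [-0.4, 0.7, -6.2]
width: 0.538
grip_force: 61.1
```

Request:
step_arm(motion=[[3.5, 0, 0, 0.5, 0], [3.5, 0, 0, 1, 0], [3.5, 0, 0, 1.5, 0], [3.5, 0, 0, 2, 0], [3.5, 0, 0, 2.5, 0], [3.5, 0, 0, 3, 0], [3.5, 0, 0, 3.2, 0], [3.5, 0, 0, 3.4, 0], [3.5, 0, 0, 3.4, 0]])

```text
time: 9.85
tool_pos: [0.5183, 0.0589, 0.2077]
tcp_rot: [3.1, -0.509, 0.005]
wrist_force: [0.4, -0.0, 2.0]
width: 0.537
grip_force: 62.0
```

Request:
step_arm(motion=[[3.5, 0, 0, 0.2, 0], [3.5, 0, 0, 0.4, 0], [3.5, 0, 0, 0.6, 0], [3.5, 0, 0, 0.6, 0], [3.5, 0, 0, 0.6, 0]])

```text
time: 10.35
tool_pos: [0.5179, 0.0592, 0.203]
tcp_rot: [3.1, -0.509, 0.004]
wrist_force: [1.4, -3.7, 9.1]
width: 0.536
grip_force: 62.8
```

Run:
```python
from h import *
s,p,d=cam("top"); P=world("top",d); print(s["tool_pos"].round(4),s["wrist_force"].round(1))
s,p,d=cam("wrist"); W=wworld(s,d); q=s["tool_pos"][:2]
print(tube(P,q,(.1,.17)),tube(W,q,(.1,.17)))
```

```text
[0.5179 0.0592 0.203 ] [ 1.4 -3.7  9.1]
(67, [np.float64(0.5156), np.float64(0.0592), np.float64(0.0228)], array([0.501 , 0.0337, 0.3438]), 33) (1614, [np.float64(0.5167), np.float64(0.0594), np.float64(0.0226)], array([0.5318, 0.0545, 0.2951]), 6264)
```

Request:
step_arm(motion=[[3.5, 0, 0, 0.2, 0], [3.5, 0, 0, 0.3, 0], [3.5, 0, 0, 0.3, 0]])

```text
time: 10.75
tool_pos: [0.5191, 0.0589, 0.2029]
tcp_rot: [3.1, -0.509, 0.008]
wrist_force: [-0.7, -4.5, 20.4]
width: 0.538
grip_force: 63.7
```

Force rose to 20 N without further descent and the height matches the floor (0.1925 + 0.010), so it is seated. Releasing.

Request:
step_arm(motion=[[3.5, 0, 0, -0.2, 0], [8.5, 0, 0, -0.2, 0], [8.5, 0, 0, -0.2, 0], [8.5, 0, 0, -0.2, 0], [8.5, 0, 0, -0.2, 0], [8.5, 0, 0, -0.2, 0], [8.5, 0, 0, -0.2, 0], [8.5, 0, 0, -0.2, 0]])

```text
time: 11.55
tool_pos: [0.5169, 0.0595, 0.2002]
tcp_rot: [-3.1, 0.509, 0.0]
wrist_force: [0.3, -0.0, 0.1]
width: 0.994
grip_force: 0.0
```

Run:
```python
from h import *
s,p,d=cam("wrist"); W=wworld(s,d); q=s["tool_pos"][:2]
print(s["tool_pos"].round(4),s["wrist_force"].round(1),s["width"]); 
for z in[(.1,.14),(.14,.19)]: print(tube(W,q,z)[:2])
```

```text
[0.5169 0.0595 0.2002] [ 0.3 -0.   0.1] 0.9938110802638943
(735, [np.float64(0.5174), np.float64(0.058), np.float64(0.0227)])
(1721, [np.float64(0.5164), np.float64(0.0579), np.float64(0.0228)])
```

Request:
step_arm(motion=[[8.5, 0, 0, -1, 0], [8.5, 0, 0, -3, 0], [8.5, 0, 0, -5, 0], [8.5, 0, 0, -9, 0], [8.5, 0, 0, -13, 0], [8.5, 0, 0, -17, 0], [8.5, -6, 0, -20, 0], [8.5, -8, 0, -20, 0], [8.5, -8, 0, -20, 0]])

```text
time: 12.5
tool_pos: [0.4394, 0.0861, 0.4045]
tcp_rot: [-3.098, 0.506, -0.008]
wrist_force: [0.6, 0.1, -0.5]
width: 0.994
grip_force: 0.0
```

Run:
```python
from h import *
s,p,d=cam("wrist"); W=wworld(s,d); cv2.imwrite("pics/w5.png",p[:,:,::-1]); q=(.518,.058)
print(s["time"],s["tool_pos"].round(4),s["wrist_force"].round(1))
st,pt,dt=cam("top"); T=world("top",dt)
for n,A in(("w",W),("t",T)):
    for z in[(.1,.14),(.14,.18),(.18,.22)]: print(n,z,tube(A,q,z))
print("logger",tube(T,(.4727,.238)))
a=np.deg2rad(-18.5); ex=np.array([np.cos(a),np.sin(a)]); ey=np.array([-ex[1],ex[0]]); c0=np.array([.486,.0714])
for n,P in(("w1",W),("w0",wworld({k:np.load("pics/w2.npz")[k] for k in("tcp_rot","tool_pos")},np.load("pics/w2.npz")["d"])),("t1",T),("t0",world("top",np.load("pics/top0.npz")["d"]))):
    P=P.reshape(-1,3);P=P[np.isfinite(P).all(1)]; L=np.c_[(P[:,:2]-c0)@ex,(P[:,:2]-c0)@ey,P[:,2]]*1000
    k=L[(abs(L[:,1]+1)<12)&(L[:,0]<-75)&(L[:,0]>-140)&(L[:,2]>25)&(L[:,2]<70)]; print(n,"knob x",len(k),np.percentile(k[:,0],[3,50]).round(1) if len(k) else 0)
```

```text
12.5 [0.4394 0.0861 0.4045] [ 0.6  0.1 -0.5]
w (0.1, 0.14) (0, None, array([0.5143, 0.0575, 0.2541]), 319)
w (0.14, 0.18) (0, None, array([0.5143, 0.0575, 0.2541]), 319)
w (0.18, 0.22) (0, None, array([0.5143, 0.0575, 0.2541]), 319)
t (0.1, 0.14) (47, [np.float64(0.5172), np.float64(0.0583), np.float64(0.0236)], array([0.5138, 0.0569, 0.2554]), 56)
t (0.14, 0.18) (51, [np.float64(0.5157), np.float64(0.0577), np.float64(0.0231)], array([0.5138, 0.0569, 0.2554]), 56)
t (0.18, 0.22) (61, [np.float64(0.5152), np.float64(0.0579), np.float64(0.0233)], array([0.5138, 0.0569, 0.2554]), 56)
logger (37, [np.float64(0.4677), np.float64(0.2323), np.float64(0.0179)], array([0.4601, 0.2403, 0.234 ]), 3)
w1 knob x 191 [-110.9  -98.7]
w0 knob x 145 [-102.7  -91.4]
t1 knob x 69 [-111.3  -96.7]
t0 knob x 58 [-103.4  -92. ]
```

View pics/w5.png

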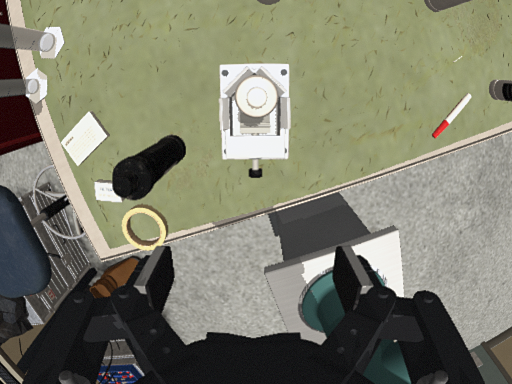

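The final view shows the sensor upright in the pocket at (257,95), in the V. Its top is at 0.255 m (floor + 245 mm), the tilt is about 2°, and the knob is 8 mm farther back, as expected for seated. The logger still stands at (148,168) and the gripper is clear.

```bash
python3 -c "
from workcell import bot
print(bot.finish_job())"
```

```text
the job is handed in; nothing more can be done
None
```

The light sensor is on the pocket floor, upright in the V with the plunger pushed back about 8 mm; the logger was left standing and the job is handed in (it returned no verdict).

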